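Thread the return spring onto the guide post

TASK

Pick up the tall coil spring by its metal end sleeve and thread it, open end down, over the rod of the guide post, gently twisting it wherever its inward tang snags on a slotted collar so that it is never squashed solid. Once it is fully home on the foot, turn it so that the tang points at the index pin, which locks it under the lower collar, and let go. Leave the short spring alone.

Things in the scene. Friction and masses are not known exactly. Their poses are not given: they have to be found in the camera images.
- spring: Tall compression spring standing on the worktop, 70 mm tall, 0.11 kg: a round metal sleeve at the top, four open wire coils below (31 mm outside, 26 mm inside diameter). This is the sleeve's frame: origin on the axis, at the underside of the unloaded spring (60 mm below the sleeve's middle), z up, x toward the side of the bottom coil's tang. Sleeve and coils do not twist against one another.
- ferrule_mid (a point): Middle of the spring's steel sleeve, on the axis; grip here. The sleeve is 36 mm outside diameter, 29 mm bore, 20 mm high, its top 10 mm above this point. Pushed, the spring starts to give at 1.2 N, then shortens 3.3 mm per newton and is solid after 10 mm (4.2 N). Sideways the coils give 0.25 mm per newton, 3 mm at most.
- foot_coil: Flat bottom coil of the tall spring: origin on its axis at its underside. Unloaded it coincides with spring's origin; compressed, it stands up to 10 mm nearer the sleeve. x points from the axis to the tang: the wire end bent inward and flattened square, 2.8 mm wide, 2.6 mm high, reaching from the coil to 6 mm from the axis. The tang passes a collar only through the collar's slot.
- tang_tip (a point): Inner end of the tang, 6 mm from the spring's axis along foot_coil's x and 1.3 mm above its underside.
- post: Guide post, fixed on the worktop: a round steel foot 76 mm across and 12 mm high, an upright steel rod 8 mm thick with a tapered end, its tip 77 mm above the worktop, and two dark collars on the rod, 20 mm in diameter and 4 mm thick. Origin at the centre of the foot's underside, z up along the rod, x toward the index pin.
- upper_collar_top (a point): Centre of the upper collar's top face, on the rod's axis, 58 mm above the worktop. The collar has one radial slot 4.2 mm wide, reaching from the rod to the rim. Its direction is not measured: seen from above it lies 0.15 to 0.95 rad clockwise (negative about z) from the post's +x. Lightly pressed down on the collar, the tang drops through when it is twisted over the slot.
- lower_collar_top (a point): Centre of the lower collar's top face, on the rod's axis, 34 mm above the worktop, with a slot like the upper one's. Coil, rod and collars are oiled and slide easily. Its direction is not measured: seen from above it lies 0.35 to 1.3 rad counterclockwise (positive about z) from the post's +x.
- seat (a point): Centre of the flat top of the post's foot, 12 mm above the worktop, on which the bottom coil comes to rest.
- index_pin (a point): Top of the upright index pin on the post's foot: 6 mm thick, 29 mm from the rod's axis in the direction of the post's +x, top 24 mm above the worktop. Three low screw heads (14.5 mm above the worktop) stand at the same distance elsewhere.
- short_spring: The other spring, to be left where it is: a plain coil spring without sleeve or tang, standing upright, 35 mm tall and 33 mm in diameter; origin at the centre of its underside.

How it is judged:
By the outcome, as a careful person would: the job done as asked, in the order asked, and still so for the second after the job is handed in, with the robot touching nothing.
It also fails if it takes over 64 s, if anything falls off the work surface, if the arm or the gripper's body presses on something with over 40 N, if the wrist force passes 120 N, or if a joint passes its speed limit or range.

ROBOT

A 6-joint arm with a two-finger parallel gripper is mounted at the origin on a cart in front of the work surface, level with it; the furniture and walls round the work are solid. World frame = base frame: x ahead of the robot, y to its left, z up, the work surface at z = 0. Lengths are in m, angles in rad, forces in N, time in s.
With the tool pointing down it reaches from about 0.35 to 0.975 m from the base axis. Payload 17.4 kg.
Tool frame: the origin (TCP) lies midway between the tips of the shut fingers; the grasp point (between the pads) lies 19 mm behind it; z points along the fingers, y is the line along which they close (so a half turn about z gives the same grasp; the last joint's range is limited). The gripper opens to 85 mm and grips with 20 to 120 N. Pads are 22 mm wide; open, the fingers measure 114 mm over their backs; the gripper's body (76 mm by 85 mm) begins 54 mm behind the grasp point. The pads swing forward as they close: fully open they stand 13 mm farther back than shut.
Start: joints at [-1.388, 0.116, 1.442, -0, 1.584, -0.038], TCP at [0.148, -0.659, 0.231] pointing down, gripper open.
Joint ranges: [-2.83, 2.83], [-0.83, 2.19], [0.07, 2.5], [-1.14, 4.28], [0.01, 3], [-2.97, 2.97]. Speed limits (rad/s): [1.89, 1.89, 2.22, 3.14, 3.14, 3.14].

INTERFACE

Orientations are given as a rotation vector (axis times angle).
In Python, from bench import bot gives the robot as it stands.
- The arm moves only by the shell command python3 -m pendant 'ROWS' [FORCE]. ROWS is JSON, a list of rows, each a list of 3 entries, a list of its own where there are three numbers: the finger opening in m, from 0 to 0.0854, then the shift along the world's x, y, z in m, then the turn, a rotation vector about the world's x, y, z in rad. A call has 1 to 5 rows; each row is the pose to reach, as a shift and turn from the pose commanded when the call began; what a row does not reach only later rows make up. A row lasts 1/12 s, in which the tool goes at most 41.7 mm and 7.16 degrees, less where a joint would pass 70% of its speed; a pose out of reach is approached as far as the arm can. A call with a gripper value outside its range is refused whole. The fingers move at their own pace and stop on an object; FORCE is the grip in N (left out, the last holds). Time passes only in rows, so rows that repeat a pose let the fingers close. It gives the time, the measured TCP pose, the force, the opening and the grip force at its end, in the units of the state.
- bot.get_state(): the state, without advancing time (a new reading comes with each control period).
- bot.camera(name): name is "side" or "top"; returns the picture (384x512x3 uint8, red, green, blue); there is no depth.
- bot.camera_info(name): a dict with "fx", "fy", "cx", "cy" (pixels), "R" (3x3) and "t" (3): a world point X has camera coordinates R X + t. Camera axes: x right, y down, z forward; pixel columns grow to the right and rows downward; lengths in m; the calibration is good to about 2 mm. A picture is of the moment at which its call begins. camera_info takes no time and is no camera call.
- bot.sign_off(): hands the job in; it is judged then, once.
The state is a dict: "time": time; "joints": joint angles; "qd": joint speeds; "joint_torque": joint torques, N m; "ee_pos": TCP position; "tool_rot": TCP orientation; "wrist_force": force on the tool from outside, world axes, zero at the start; "torque": the same for the moment, N m; "grip_width": finger opening in m; "grip_force": force on a finger pad.
Only numpy, scipy, OpenCV 4.12 (cv2) and the standard library are available. Lean on these libraries where they do the work, as an engineer would, in place of code of your own. Each camera call takes 0.05 s, during which the arm holds its last target. There are 200 camera calls.

## Working session

There is one attempt and no reset: what is moved stays moved. The work goes in short steps, Python scripts to look and compute and a shell command to move; the robot and the scene stay as the last step left them, time stands still between calls to the robot, and variables do not carry over. Pictures are saved under pics/ and viewed, at most 10 in all, crops included, and the job is handed in when it is done.

```bash
mkdir -p pics
python3 - <<'E'
from bench import bot
import cv2,numpy as np
s=bot.get_state()
for k in("time","ee_pos","tool_rot","grip_width","wrist_force","torque"):print(k,s[k])
for n in("top","side"):
    im=bot.camera(n);cv2.imwrite(f"pics/{n}0.png",im[:,:,::-1]);i=bot.camera_info(n);print(n,{k:np.round(v,4).tolist() for k,v in i.items()})
E
```

```text
time 0.0
ee_pos [ 0.14777603 -0.65843241  0.23056107]
tool_rot [-3.12132504e+00 -3.45988533e-01  1.29453672e-04]
grip_width 0.0850365708920741
wrist_force [ 0.13547193  0.22049761 -0.08953584]
torque [-0.01951373  0.05019982 -0.01561143]
top {'fx': 384.249, 'fy': 384.249, 'cx': 258.4971, 'cy': 194.3467, 'R': [[-0.0146, -0.9994, 0.0319], [-0.9988, 0.013, -0.0482], [0.0478, -0.0326, -0.9983]], 't': [0.1461, 0.5024, 0.8807]}
side {'fx': 438.5789, 'fy': 438.5789, 'cx': 264.8011, 'cy': 192.8028, 'R': [[0.3556, 0.9346, 0.0027], [0.8136, -0.3081, -0.4931], [-0.4601, 0.1776, -0.87]], 't': [-0.3093, -0.3398, 1.1239]}
```

View pics/top0.png

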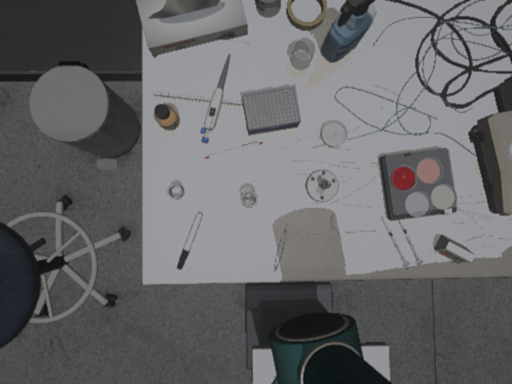

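View pics/side0.png

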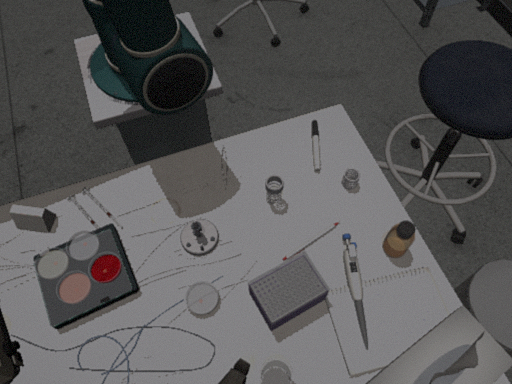

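The guide post is at about (322,185) in the top view and (200,237) in the side view. One spring is at (248,195) top and (275,193) side, and the other is at (176,189) top and (350,178) side. I'll zoom in on these.

Run:
```python
import cv2,numpy as np
t=cv2.imread("pics/top0.png");s=cv2.imread("pics/side0.png")
def c(im,u,v,w=25,h=25,k=8):
    return cv2.resize(im[v-h:v+h,u-w:u+w],None,fx=k,fy=k,interpolation=cv2.INTER_CUBIC)
def g(x):return cv2.resize(x,(266,299))
a=np.hstack([cv2.resize(c(t,322,185),(400,300)) if 0 else c(t,322,185,25,18),c(t,248,195,25,18)])
b=np.hstack([c(s,200,237,25,18),c(s,275,193,25,18)])
o=np.vstack([a,b]);print(o.shape);cv2.imwrite("pics/m0.png",o)
```

```text
(576, 800, 3)
```

View pics/m0.png

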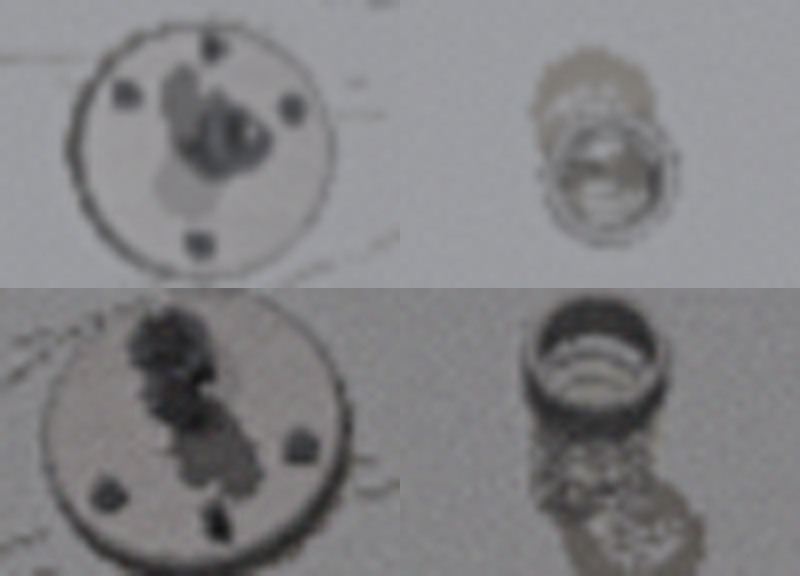

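```bash
cat > h.py <<'E'
from bench import bot
import cv2,numpy as np
from scipy.optimize import least_squares
I={n:{k:np.array(v) for k,v in bot.camera_info(n).items()} for n in("top","side")}
def ray(n,u,v):
    i=I[n];d=i["R"].T@np.array([(u-i["cx"])/i["fx"],(v-i["cy"])/i["fy"],1]);return -i["R"].T@i["t"],d
def plane(n,u,v,z):
    o,d=ray(n,u,v);return o+d*(z-o[2])/d[2]
def proj(n,X):
    i=I[n];c=i["R"]@np.array(X)+i["t"];return np.array([i["fx"]*c[0]/c[2]+i["cx"],i["fy"]*c[1]/c[2]+i["cy"]])
def tri(a,b):
    o1,d1=ray("top",*a);o2,d2=ray("side",*b)
    s=np.linalg.lstsq(np.c_[d1,-d2],o2-o1,rcond=None)[0];p,q=o1+d1*s[0],o2+d2*s[1]
    return (p+q)/2,np.linalg.norm(p-q)
def avg(n,k=8):return np.mean([bot.camera(n).astype(float) for _ in range(k)],0)[:,:,::-1]
E
python3 - <<'E'
from h import *
np.set_printoptions(precision=4,suppress=True)
print("cams",ray("top",0,0)[0],ray("side",0,0)[0])
T=lambda x,y,o:((x)/8+o[0]-.4,(y)/8+o[1]-.4)
ot,os=(297,167),(175,219-36)
A=[T(x,y,ot) for x,y in((213,48),(127,95),(292,108),(200,244))]
B=[T(x,y,(175,219-36)) for x,y in((218,520),(300,447),(108,495))]
for a in A: print("scr top@.0145",plane("top",*a,.0145),"@.024",plane("top",*a,.024))
for b in B: print("scr side@.0145",plane("side",*b,.0145),"@.024",plane("side",*b,.024))
for n in("top","side"):
    im=avg(n,10);np.save(f"pics/{n}a.npy",im)
t=np.load("pics/topa.npy");s=np.load("pics/sidea.npy")
def c(im,u,v,w,h,k):return cv2.resize(im[v-h:v+h,u-w:u+w],None,fx=k,fy=k,interpolation=cv2.INTER_CUBIC)
def st(x):x=x-x.min();return np.clip(x/x.max()*255,0,255)
a=np.hstack([st(c(t,249,199,12,9,16)),st(c(t,325,183,12,9,16))])
b=np.hstack([st(c(s,275,190,12,18,16)),st(c(s,198,233,12,18,16))])
o=cv2.resize(np.vstack([a,b]),None,fx=.66,fy=.66);print(o.shape);cv2.imwrite("pics/m1.png",o)
# foot: bright disc contrast -> print spring and rod by ray
print("sleeve top",plane("top",249.3-.5,199.3-.5,.07),plane("side",274.6-.5,183.75-.5,.07))
E
```

```text
cams [0.4618 0.1682 0.8988] [ 0.9035 -0.0152  0.811 ]
scr top@.0145 [ 0.5528 -0.0119  0.0145] @.024 [ 0.5518 -0.01    0.024 ]
scr top@.0145 [0.5394 0.0135 0.0145] @.024 [0.5385 0.0152 0.024 ]
scr top@.0145 [ 0.535  -0.0346  0.0145] @.024 [ 0.5342 -0.0324  0.024 ]
scr top@.0145 [ 0.4958 -0.0068  0.0145] @.024 [ 0.4955 -0.0049  0.024 ]
scr side@.0145 [ 0.5536 -0.011   0.0145] @.024 [ 0.5578 -0.011   0.024 ]
scr side@.0145 [0.5422 0.0135 0.0145] @.024 [0.5465 0.0131 0.024 ]
scr side@.0145 [ 0.5378 -0.0342  0.0145] @.024 [ 0.5421 -0.034   0.024 ]
(570, 507, 3)
sleeve top [0.4921 0.1622 0.07  ] [0.498  0.1608 0.07  ][ WARN:0@16.175] global loadsave.cpp:1063 imwrite_ Unsupported depth image for selected encoder is fallbacked to CV_8U.
```

View pics/m1.png

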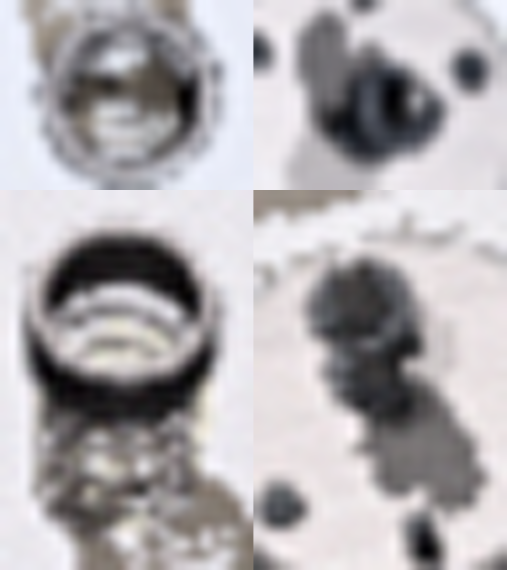

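Both crops show the same layout. The pin (the elongated dark blob) lies toward +x, at about (323.6,173) in the top view, with screws at 3 other spots. The tall spring's ring is at about (249,199) in the top view, and the tang can't be made out. I'll compute the circle centre and refine the ring and rod-tip centres.

Run:
```python
from h import *
np.set_printoptions(precision=4,suppress=True)
t=np.load("pics/topa.npy").mean(2);s=np.load("pics/sidea.npy").mean(2)
def cen(im,u,v,r=3):
    p=im[v-r:v+r+1,u-r:u+r+1];w=np.clip(np.median(np.r_[p[0],p[-1],p[:,0],p[:,-1]])-15-p,0,None)
    y,x=np.mgrid[v-r:v+r+1,u-r:u+r+1];return (w*x).sum()/w.sum(),(w*y).sum()/w.sum()
S=[plane("top",*cen(t,*q),.0145) for q in((313,179),(333,180),(322,197))];P=cen(t,323,173)
D=[plane("side",*cen(s,*q),.0145) for q in((212,239),(188,245))];Q=cen(s,202,248)
X=np.array(S)[:,:2]
f=least_squares(lambda p:np.hypot(*(X-p).T)-.029,[.524,-.009]);c=f.x
pin=plane("top",*P,.02)[:2]-c
print("post c(top)",c,f.fun,"pin",pin,np.hypot(*pin),np.arctan2(pin[1],pin[0]))
print("screw angs",[np.arctan2(*(x-c)[::-1]) for x in X])
Y=np.array(D)[:,:2];off=(Y-X[:2]).mean(0);print("side-top offset",Y-X[:2]);pn=plane("side",*Q,.018)[:2]-off-c;print("pin side",pn,np.hypot(*pn),np.arctan2(pn[1],pn[0]))
print("screw4 in side",proj("side",[*(X[2]+off),.0145]))
print("tip expected px top",proj("top",[*c,.077]),"side",proj("side",[*(c+off),.077]))
# foot rim: edge fit on radial lines, top & side
def rim(n,im,c0,z,r0,lo,hi,sign):
    def prof(c):
        pts=[]
        for a in np.linspace(0,2*np.pi,72,endpoint=False):
            rr=np.arange(lo,hi,.0003);uv=np.array([proj(n,[c[0]+r*np.cos(a),c[1]+r*np.sin(a),z]) for r in rr]).astype(np.float32)
            v=cv2.remap(im.astype(np.float32),uv[:,0],uv[:,1],cv2.INTER_LINEAR).ravel();k=np.argmin(sign*v);r=rr[k]
            pts.append([c[0]+r*np.cos(a),c[1]+r*np.sin(a)])
        return np.array(pts)
    c=np.array(c0)
    for _ in range(3):
        p=prof(c);f=least_squares(lambda q:np.hypot(p[:,0]-q[0],p[:,1]-q[1])-q[2],[*c,r0],loss="soft_l1",f_scale=.0005);c=f.x[:2]
    return f.x,np.median(abs(f.fun))
print("foot top",rim("top",t,c,.012,.038,.034,.042,1),"side",rim("side",s,c+off,.012,.038,.034,.042,1))
for n,im,u in(("top",t,(248.8,198.8)),("side",s,(274.1,183.3))):
    print("sleeve bright rim",n,rim(n,im,plane(n,*u,.07)[:2],.07,.0165,.0135,.020,-1))
```

```text
post c(top) [ 0.5235 -0.0085] [-0.0012 -0.0011 -0.0011] pin [ 0.0288 -0.0013] 0.028861180697509082 -0.043327506584529975
screw angs [np.float64(0.9455282930050374), np.float64(-1.1702395877713871), np.float64(3.0723285012548938)]
side-top offset [[ 0.0031 -0.0004]
 [ 0.0039 -0.0003]]
pin side [ 0.0287 -0.0024] 0.028844743198883787 -0.08160425489983969
screw4 in side [195.9376 223.2982]
tip expected px top [327.7687 183.1013] side [194.6746 221.7383]
foot top (array([ 0.5232, -0.0083,  0.0369]), np.float64(0.00040919328190746826)) side (array([ 0.5275, -0.0092,  0.0375]), np.float64(0.0004938985730535451))
sleeve bright rim top (array([0.4912, 0.1619, 0.0196]), np.float64(0.00018889878258730904))
sleeve bright rim side (array([0.4912, 0.1641, 0.0185]), np.float64(0.0008351746547998248))
```

```bash
python3 -m pendant '[[0.085,[0.13,0.16,0],[0,0,0]],[0.085,[0.13,0.16,0],[0,0,0]],[0.085,[0.13,0.16,0],[0,0,0]],[0.085,[0.13,0.16,0],[0,0,0]],[0.085,[0.13,0.16,0],[0,0,0]]]' 25
python3 -m pendant '[[0.085,[0.12,0.17,0],[0,0,0]],[0.085,[0.12,0.17,0],[0,0,0]],[0.085,[0.12,0.17,0],[0,0,0]],[0.085,[0.12,0.17,0],[0,0,0]],[0.085,[0.12,0.17,0],[0,0,0]]]'
python3 -m pendant '[[0.085,[0.07,0.19,0],[0,0,0]],[0.085,[0.07,0.19,0],[0,0,0]],[0.085,[0.07,0.19,0],[0,0,0]],[0.085,[0.07,0.19,0],[0,0,0]],[0.085,[0.07,0.19,0],[0,0,0]]]'
python3 -m pendant '[[0.085,[0.02,0.19,0],[0,0,0]],[0.085,[0.02,0.19,0],[0,0,0]],[0.085,[0.02,0.19,0],[0,0,0]],[0.085,[0.02,0.19,0],[0,0,0]],[0.085,[0.02,0.19,0],[0,0,0]]]'
```

```text
time: 1.52
ee_pos: [0.2787, -0.4968, 0.2314]
tool_rot: [3.122, 0.346, 0.0]
wrist_force: [1.8, 0.2, 0.9]
grip_width: 0.085
grip_force: 0.0
time: 1.93
ee_pos: [0.3985, -0.3268, 0.2316]
tool_rot: [3.122, 0.346, 0.001]
wrist_force: [0.9, -1.0, -0.3]
grip_width: 0.0849
grip_force: 0.0
time: 2.35
ee_pos: [0.4681, -0.1362, 0.2317]
tool_rot: [3.122, 0.347, 0.001]
wrist_force: [0.4, -0.5, 0.0]
grip_width: 0.0848
grip_force: 0.0
time: 2.77
ee_pos: [0.4876, 0.0548, 0.2316]
tool_rot: [-3.122, -0.349, -0.001]
wrist_force: [0.4, -1.4, -0.6]
grip_width: 0.0853
grip_force: 0.0
```

```bash
python3 -m pendant '[[0.085,[0.002,0.036,0],[0,0,0]],[0.085,[0.004,0.072,0],[0,0,0]],[0.085,[0.006,0.108,0],[0,0,0]],[0.085,[0.006,0.108,-0.03],[0,0,0]],[0.085,[0.006,0.108,-0.07],[0,0,0]]]'
python3 -m pendant '[[0.085,[0,0,-0.04],[0,0,0]],[0.085,[0,0,-0.08],[0,0,0]],[0.085,[0,0,-0.11],[0,0,0]],[0.085,[0,0,-0.124],[0,0,0]],[0.05,[0,0,-0.124],[0,0,0]]]'
python3 - <<'E'
from h import *
s=bot.get_state();print(s["ee_pos"],s["joints"])
for n,u,v in(("top",249,199),("side",275,190)):
    pass
a=bot.camera("top")[:,:,::-1][170:230,210:290];b=bot.camera("side")[:,:,::-1][150:210,235:315]
cv2.imwrite("pics/g1.png",np.hstack([cv2.resize(x,None,fx=5,fy=5,interpolation=cv2.INTER_CUBIC) for x in(a,b)]))
E
```

```text
time: 3.18
ee_pos: [0.495, 0.1617, 0.1635]
tool_rot: [-3.121, -0.351, -0.009]
wrist_force: [1.1, -0.9, -0.3]
grip_width: 0.0852
grip_force: 0.0
time: 3.6
ee_pos: [0.492, 0.1589, 0.0337]
tool_rot: [3.122, 0.346, -0.008]
wrist_force: [-0.3, 0.2, 0.5]
grip_width: 0.0749
grip_force: 0.0
[0.49195332 0.15888139 0.03369761] [ 2.63030602e-01 -9.95493347e-02  1.98899162e+00  1.82726579e-05
  1.25747422e+00  1.61302398e+00]
```

View pics/g1.png

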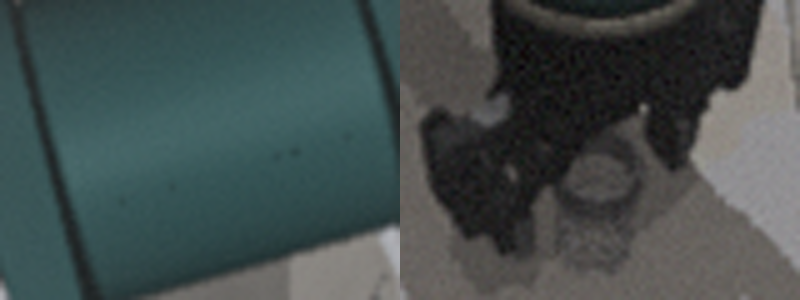

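The side crop shows the sleeve at about (600,175) between the finger tips, at (510,245) and (675,160), roughly centred. Closing for the first centring squeeze.

```bash
python3 -m pendant '[[0.034,[0,0,0.002],[0,0,0]],[0.034,[0,0,0.002],[0,0,0]],[0.034,[0,0,0.002],[0,0,0]],[0.034,[0,0,0.002],[0,0,0]],[0.034,[0,0,0.002],[0,0,0]]]' 20
python3 -m pendant '[[0.034,[0,0,0],[0,0,0]],[0.034,[0,0,0],[0,0,0]]]'
```

```text
time: 4.12
ee_pos: [0.4941, 0.1594, 0.0399]
tool_rot: [-3.122, -0.346, -0.002]
wrist_force: [1.4, 0.2, 1.3]
grip_width: 0.0361
grip_force: 20.0
time: 4.28
ee_pos: [0.4939, 0.1594, 0.0395]
tool_rot: [-3.122, -0.346, -0.001]
wrist_force: [2.0, 0.2, 1.1]
grip_width: 0.0363
grip_force: 20.0
```

```bash
python3 -m pendant '[[0.065,[0,0,0],[0,0,0]],[0.065,[0,0,0],[0,0,0]],[0.065,[0,0,0],[0,0,0.12]],[0.065,[0,0,0],[0,0,0.24]],[0.065,[0,0,0],[0,0,0.36]]]'
python3 -m pendant '[[0.065,[0,0,0],[0,0,0.12]],[0.065,[0,0,0],[0,0,0.24]],[0.065,[0,0,0],[0,0,0.36]],[0.065,[0,0,0],[0,0,0.48]],[0.065,[0,0,0],[0,0,0.60]]]'
python3 -m pendant '[[0.065,[0,0,0],[0,0,0.12]],[0.065,[0,0,0],[0,0,0.24]],[0.065,[0,0,0],[0,0,0.36]],[0.065,[0,0,0],[0,0,0.48]],[0.065,[0,0,0],[0,0,0.60]]]'
python3 -m pendant '[[0.065,[0,0,0],[0,0,0]],[0.034,[0,0,0],[0,0,0]],[0.034,[0,0,0],[0,0,0]],[0.034,[0,0,0],[0,0,0]],[0.034,[0,0,0],[0,0,0]]]' 30
```

```text
time: 4.7
ee_pos: [0.4937, 0.1594, 0.0391]
tool_rot: [-3.007, -0.908, 0.001]
wrist_force: [0.9, -0.1, -0.7]
grip_width: 0.0652
grip_force: 0.0
time: 5.12
ee_pos: [0.4937, 0.1594, 0.0391]
tool_rot: [-2.604, -1.757, 0.001]
wrist_force: [0.3, 0.9, -0.4]
grip_width: 0.0648
grip_force: 0.0
time: 5.53
ee_pos: [0.4937, 0.1594, 0.0391]
tool_rot: [-1.969, -2.448, 0.001]
wrist_force: [0.0, -0.4, -0.7]
grip_width: 0.0651
grip_force: 0.0
time: 5.95
ee_pos: [0.4938, 0.1594, 0.0393]
tool_rot: [-1.979, -2.44, -0.0]
wrist_force: [0.0, 0.3, 0.5]
grip_width: 0.0358
grip_force: 29.9
```

```bash
python3 -m pendant '[[0.034,[0,0,0.02],[0,0,0]],[0.034,[0,0,0.05],[0,0,0]],[0.034,[0,0,0.09],[0,0,0]],[0.034,[0.01,-0.02,0.12],[0,-0.12,0]],[0.034,[0.02,-0.04,0.15],[0,-0.24,0]]]' 
python3 -m pendant '[[0.034,[0.01,-0.02,0.03],[0,-0.12,0]],[0.034,[0.02,-0.04,0.06],[0,-0.24,0]],[0.034,[0.03,-0.06,0.09],[0,-0.36,0]],[0.034,[0.04,-0.08,0.12],[0,-0.48,0]],[0.034,[0.05,-0.09,0.14],[0,-0.60,0]]]'
python3 -m pendant '[[0.034,[0.01,-0.01,0.02],[0,-0.12,0]],[0.034,[0.02,-0.02,0.04],[0,-0.24,0]],[0.034,[0.03,-0.03,0.06],[0,-0.36,0]],[0.034,[0.03,-0.03,0.08],[0,-0.48,0]],[0.034,[0.03,-0.03,0.1],[0,-0.60,0]]]'
python3 - <<'E'
from h import *
s=bot.get_state();print(s["ee_pos"],s["tool_rot"],s["joints"])
for n in("side",):
    im=avg(n,4);u,v=proj(n,s["ee_pos"]).astype(int);print(u,v)
    a=im[max(v-50,0):v+50,max(u-66,0):u+66];cv2.imwrite("pics/t1.png",cv2.resize(a,None,fx=6,fy=6,interpolation=cv2.INTER_CUBIC))
E
```

```text
time: 6.37
ee_pos: [0.5148, 0.1193, 0.1914]
tool_rot: [1.851, 2.287, 0.228]
wrist_force: [1.1, -0.2, -2.0]
grip_width: 0.0358
grip_force: 30.5
time: 6.78
ee_pos: [0.5639, 0.0277, 0.3339]
tool_rot: [1.508, 1.859, 0.68]
wrist_force: [0.8, 1.3, -1.5]
grip_width: 0.0355
grip_force: 30.5
time: 7.2
ee_pos: [0.5934, -0.0018, 0.4303]
tool_rot: [1.137, 1.399, 0.999]
wrist_force: [1.2, 2.0, -0.8]
grip_width: 0.0361
grip_force: 30.5
[ 0.593367   -0.00180276  0.43032366] [1.13669588 1.39873265 0.99919073] [-0.086774   -0.77221593  2.21317596  0.31936414  0.26849096 -0.52786869]
173 129[ WARN:0@3.595] global loadsave.cpp:1063 imwrite_ Unsupported depth image for selected encoder is fallbacked to CV_8U.
```

View pics/t1.png

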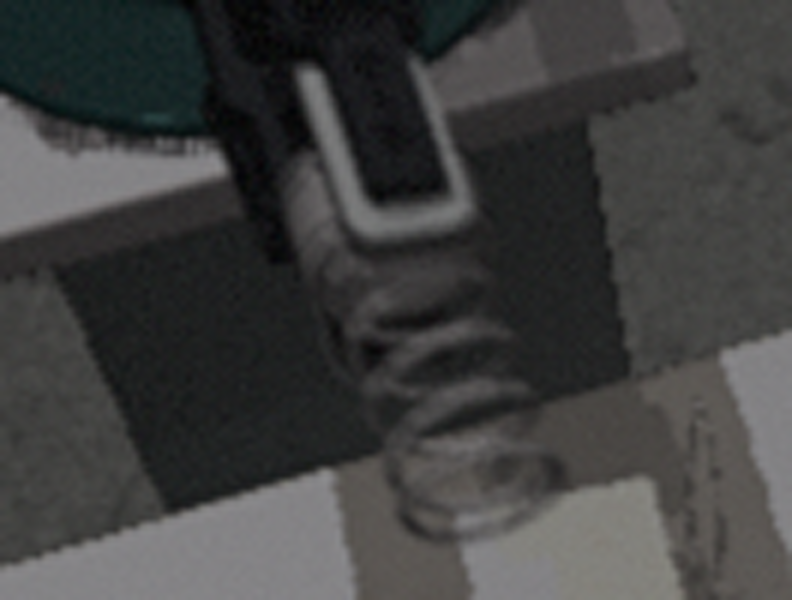

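The bottom coil shows at about (480,490) in the crop, with a dark spot near (510,465) that could be the tang. I'll enlarge that area with angle marks, next to a view after an axial turn.

```bash
cat > v.py <<'E'
from h import *
from scipy.spatial.transform import Rotation as Ro
def shot(name):
    s=bot.get_state();R=Ro.from_rotvec(s["tool_rot"]).as_matrix();p=np.array(s["ee_pos"])
    im=avg("side",8);np.savez(f"pics/{name}.npz",im=im,R=R,p=p)
def draw(name,k=16,h=17,w=12):
    d=np.load(f"pics/{name}.npz");im,R,p=d["im"],d["R"],d["p"]
    O=p+R[:,2]*.0393;c=proj("side",O);u,v=np.round(c).astype(int)
    a=im[v-h:v+h,u-w:u+w];a=np.clip((a-a.min())/(np.percentile(a,99)-a.min())*255,0,255).astype(np.uint8)
    a=cv2.resize(a,None,fx=k,fy=k,interpolation=cv2.INTER_CUBIC)
    for i in range(12):
        q=i*np.pi/6;e=R[:,0]*np.cos(q)+R[:,1]*np.sin(q)
        X=(proj("side",O+e*.0175)-[u-w-.5,v-h-.5])*k;cv2.circle(a,tuple(int(z) for z in X),2,(0,0,255),-1)
        cv2.putText(a,str(i),tuple(int(z) for z in X),0,.5,(0,255,0),1)
    return a
E
python3 -c "
from v import *;shot('A')"
python3 -m pendant '[[0.034,[0,0,0],[0.12,0,0]],[0.034,[0,0,0],[0.24,0,0]],[0.034,[0,0,0],[0.36,0,0]],[0.034,[0,0,0],[0.48,0,0]],[0.034,[0,0,0],[0.6,0,0]]]'
python3 -c "
from v import *;shot('B');print(bot.get_state()['joints'])
o=np.hstack([draw('A'),draw('B')]);print(o.shape);cv2.imwrite('pics/t2.png',o)"
```

```text
time: 8.22
ee_pos: [0.5939, -0.0005, 0.4295]
tool_rot: [1.567, 1.126, 1.479]
wrist_force: [-0.0, 0.1, -1.1]
grip_width: 0.0355
grip_force: 30.5
[-0.15403575 -0.76776293  2.22038258  0.79401849  0.32085693 -0.40100493]
(544, 768, 3)
```

View pics/t2.png

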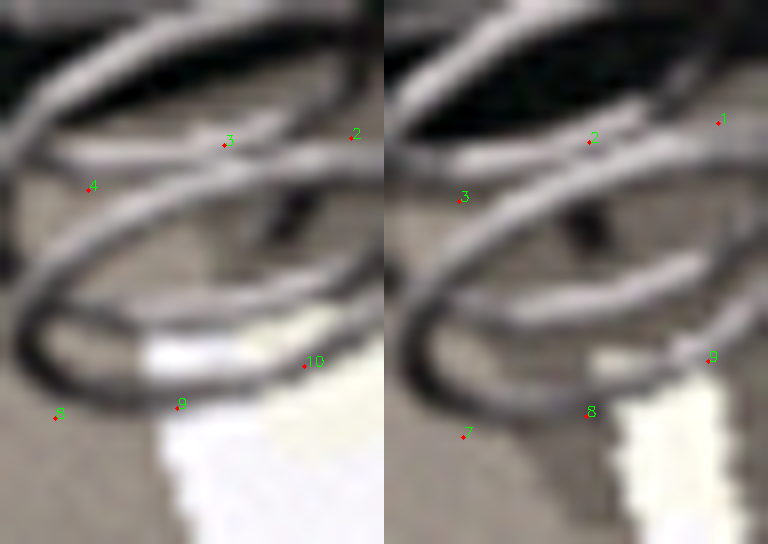

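The dark tang is clear. In A it runs from about (303,195) to (280,235), and in B from (583,210) to (597,245). I'll cast these and the coil points onto the coil plane.

Run:
```python
from v import *
np.set_printoptions(precision=4,suppress=True)
def ana(name,coil,tang,x0,k=16,h=17,w=12):
    d=np.load(f"pics/{name}.npz");R,p=d["R"],d["p"];O=p+R[:,2]*.0393;u,v=np.round(proj("side",O)).astype(int)
    def cast(x,y,z):
        o,dd=ray("side",(x-x0)/k+u-w-.5,y/k+v-h-.5);o=R.T@(o-(O-R[:,2]*z));dd=R.T@dd;return (o-dd*o[2]/dd[2])[:2]
    C=np.array([cast(*q,.0013) for q in coil])
    f=least_squares(lambda q:np.hypot(*(C-q).T)-.01425,[0,0]);print(name,"centre",f.x,"res",f.fun)
    for q in tang:
        e=cast(*q,.0013)-f.x;print("  r,ang in tool frame",np.hypot(*e),np.arctan2(e[1],e[0]))
    yx=np.arctan2(R[1,0],R[0,0])
ana("A",[(17,335),(60,385),(120,398),(200,390),(300,345),(200,185),(100,225),(320,160)],[(303,195),(280,235),(291,215)],0)
ana("B",[(398,340),(430,385),(480,408),(560,412),(700,350),(480,230),(560,180),(670,145)],[(583,210),(597,245),(590,228)],384)
```

```text
A centre [ 0.002  -0.0031] res [-0.0004  0.      0.0006  0.0007 -0.001  -0.0003 -0.      0.0006]
  r,ang in tool frame 0.010733914963734546 1.1092112696161722
  r,ang in tool frame 0.006053987731933118 0.9133126864694353
  r,ang in tool frame 0.008360182119065297 1.0435231826480875
B centre [ 0.0001 -0.0033] res [ 0.0002 -0.0004  0.0003  0.0015  0.0004  0.0001  0.0007  0.0012]
  r,ang in tool frame 0.010166063079930305 1.2099199699721626
  r,ang in tool frame 0.005132430659452177 1.1736970755861018
  r,ang in tool frame 0.007598628239129506 1.1990390852878685
```

The tang sits about 1.1 rad from tool x, so its world yaw is yaw_x − 1.1. Now I'll untilt and go above the post.

```bash
python3 -m pendant '[[0.034,[0,0,0],[-0.12,0,0]],[0.034,[0,0,0],[-0.24,0,0]],[0.034,[0,0,0],[-0.36,0,0]],[0.034,[0,0,0],[-0.48,0,0]],[0.034,[0,0,0],[-0.6,0,0]]]' |head -3
python3 -m pendant '[[0.034,[-0.01,0,-0.01],[0,0.12,0]],[0.034,[-0.01,0,-0.03],[0,0.24,0]],[0.034,[-0.02,0,-0.05],[0,0.36,0]],[0.034,[-0.02,0,-0.07],[0,0.48,0]],[0.034,[-0.03,0,-0.08],[0,0.6,0]]]'|head -3
python3 -m pendant '[[0.034,[-0.01,0,-0.01],[0,0.12,0]],[0.034,[-0.01,0,-0.03],[0,0.24,0]],[0.034,[-0.02,0,-0.05],[0,0.36,0]],[0.034,[-0.02,0,-0.07],[0,0.48,0]],[0.034,[-0.03,0,-0.08],[0,0.6,0]]]'|head -3
python3 -m pendant '[[0.034,[0,0,-0.01],[0,0.12,0]],[0.034,[-0.01,0,-0.03],[0,0.24,0]],[0.034,[-0.01,0,-0.05],[0,0.36,0]],[0.034,[-0.01,0,-0.07],[0,0.48,0]],[0.034,[-0.01,0,-0.08],[0,0.6,0]]]'
python3 -c "
from v import *
s=bot.get_state();R=Ro.from_rotvec(s['tool_rot']).as_matrix();print(R.round(3),np.arctan2(R[1,0],R[0,0]),s['joints'],s['ee_pos'])"
```

```text
time: 9.03
ee_pos: [0.5938, -0.0005, 0.4296]
tool_rot: [1.132, 1.408, 0.992]
time: 9.45
ee_pos: [0.5633, -0.0007, 0.3473]
tool_rot: [1.516, 1.874, 0.669]
time: 9.87
ee_pos: [0.5338, -0.0007, 0.2676]
tool_rot: [1.856, 2.295, 0.216]
time: 10.28
ee_pos: [0.5238, -0.0007, 0.1877]
tool_rot: [-1.785, -2.207, 0.332]
wrist_force: [0.6, -0.4, -1.6]
grip_width: 0.0355
grip_force: 30.5
[[-0.195  0.913 -0.358]
 [ 0.978  0.209 -0.001]
 [ 0.074 -0.35  -0.934]] 1.7680964800927768 [-0.04116154  0.03691792  1.62712412 -0.016586    1.84344474 -0.25336502] [ 0.52376244 -0.00068062  0.18769898]
```

```bash
python3 -m pendant '[[0.034,[0,-0.003,0],[0,-0.12,0]],[0.034,[0,-0.006,0],[0,-0.24,0]],[0.034,[0,-0.010,0],[0,-0.36,0]],[0.034,[0,-0.01,-0.02],[0,-0.36,0]],[0.034,[0,-0.01,-0.04],[0,-0.36,0]]]'|head -3
python3 -m pendant '[[0.034,[0,0,0],[0,0,-0.12]],[0.034,[0,0,0],[0,0,-0.24]],[0.034,[0,0,0],[0,0,-0.36]],[0.034,[0,0,0],[0,0,-0.48]],[0.034,[0,0,0],[0,0,-0.60]]]'|head -3
python3 -m pendant '[[0.034,[0,0,0],[0,0,-0.12]],[0.034,[0,0,0],[0,0,-0.24]],[0.034,[0,0,0],[0,0,-0.36]],[0.034,[0,0,0],[0,0,-0.48]],[0.034,[0,0,0],[0,0,-0.60]]]'|head -3
python3 -m pendant '[[0.034,[0,0,0],[0,0,-0.12]],[0.034,[0,0,0],[0,0,-0.24]],[0.034,[0,0,0],[0,0,-0.36]],[0.034,[0,0,0],[0,0,-0.48]],[0.034,[0,0,0],[0,0,-0.60]]]'
python3 - <<'E'
from v import *
s=bot.get_state();R=Ro.from_rotvec(s['tool_rot']).as_matrix();print(R[:,2].round(4),np.arctan2(R[1,0],R[0,0]),s['ee_pos'],s["joints"],s["wrist_force"])
im=avg("side",6);np.save("pics/sideb.npy",im)
u,v=198,225;a=im[v-50:v+37,u-58:u+58];cv2.imwrite("pics/p1.png",np.clip(1.6*cv2.resize(a,None,fx=6.8,fy=6.8,interpolation=cv2.INTER_CUBIC),0,255).astype(np.uint8))
E
```

```text
time: 10.7
ee_pos: [0.5241, -0.0109, 0.1507]
tool_rot: [1.973, 2.439, 0.004]
time: 11.12
ee_pos: [0.524, -0.0107, 0.1493]
tool_rot: [2.613, 1.742, -0.001]
time: 11.53
ee_pos: [0.524, -0.0107, 0.1494]
tool_rot: [3.011, 0.892, 0.0]
time: 11.95
ee_pos: [0.5241, -0.0107, 0.1494]
tool_rot: [3.14, -0.038, 0.001]
wrist_force: [0.6, 0.7, -1.6]
grip_width: 0.036
grip_force: 30.6
[ 4.0e-04 -1.1e-03 -1.0e+00] -0.024207862783391706 [ 0.52405083 -0.01070313  0.14938688] [-6.84923478e-02 -1.83391140e-01  1.86665865e+00 -1.08604324e-03
  1.45783227e+00  1.52663424e+00] [ 0.58156007  0.72200996 -1.62135823]
```

View pics/p1.png

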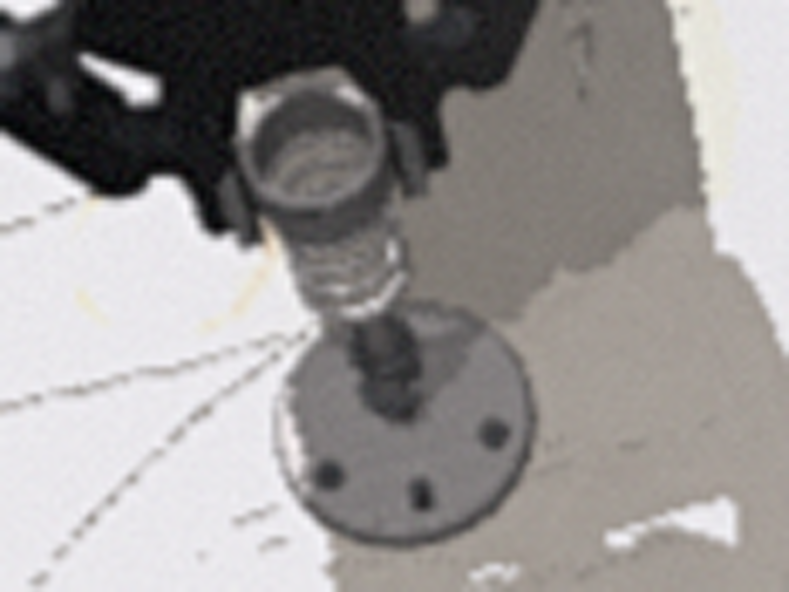

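The sleeve bore centre is at about (317,145) in the crop and the bottom coil is at about (352,290), just above the rod. The foot centre is at about (405,420). I'll measure the camera-to-robot offset from the held sleeve.

Run:
```python
from v import *
np.set_printoptions(precision=4,suppress=True)
im=np.load("pics/sideb.npy").mean(2);p=np.array(bot.get_state()["ee_pos"])
f=lambda x,y:((x+.5)/6.8+140-.5,(y+.5)/6.8+175-.5)
# bore rim = left 243/248.., right 385; fit from hand-read rim points (outer rim centreline)
pts=[(247,165),(262,190),(290,206),(320,210),(355,197),(380,165),(384,140),(365,105),(335,92),(300,93),(268,112),(252,135)]
z=p[2]+.0307
C=np.array([plane("side",*f(*q),z)[:2] for q in pts]);r=least_squares(lambda q:np.hypot(*(C-q[:2]).T)-q[2],[.52,0,.016]);print("rim",r.x,r.fun)
o=r.x[:2]-p[:2];print("side offset",o,"post from side",np.array([.5275,-.0092])-o)
# foot rim dark edge points in this picture
F=[(278,430),(300,490),(345,530),(400,543),(460,530),(510,490),(532,430),(525,380),(490,325),(440,300)]
C=np.array([plane("side",*f(*q),.012)[:2] for q in F]);r=least_squares(lambda q:np.hypot(*(C-q[:2]).T)-q[2],[.52,0,.038]);print("foot",r.x,r.fun, r.x[:2]-o)
```

```text
rim [ 0.5306 -0.0101  0.0165] [ 0.0003 -0.0002 -0.0003  0.0002  0.0002 -0.0001 -0.      0.     -0.0001
  0.0002 -0.0001 -0.0001]
side offset [0.0067 0.0005] post from side [ 0.5208 -0.0097]
foot [ 0.5276 -0.0085  0.0377] [-0.0003 -0.0011 -0.0001  0.0007  0.001   0.0006 -0.0009 -0.0017  0.0001
  0.0016] [ 0.5209 -0.009 ]
```

```bash
python3 -m pendant '[[0.034,[0,0,-0.016],[0,0,0]],[0.034,[0,0,-0.032],[0,0,0]],[0.034,[0,0,-0.035],[0,0,0]],[0.034,[0,0,-0.039],[0,0,0]],[0.034,[0,0,-0.039],[0,0,0]]]'
python3 -c "
from bench import bot
import numpy as np
F=[]
for _ in range(5): bot.camera('top');s=bot.get_state();F.append(list(s['wrist_force'])+list(s['torque']))
print(np.mean(F,0).round(2),np.std(F,0).round(2),s['ee_pos'])"
```

```text
time: 12.67
ee_pos: [0.5238, -0.0106, 0.1101]
tool_rot: [3.141, -0.028, -0.001]
wrist_force: [0.2, 0.2, -2.4]
grip_width: 0.0356
grip_force: 30.6
[-0.09 -0.52 -1.28 -0.   -0.   -0.01] [0.31 0.52 0.27 0.02 0.02 0.01] [ 0.5241314  -0.01064683  0.1110367 ]
```

```bash
cat > f.py <<'E'
from bench import bot
import numpy as np
F=[]
for _ in range(5): bot.camera('top');s=bot.get_state();F.append(list(s['wrist_force'])+list(s['torque']))
print("F",np.mean(F,0).round(2),np.round(s['ee_pos'],4),"t",round(s["time"],2))
E
python3 -m pendant '[[0.034,[0,0,-0.003],[0,0,0]],[0.034,[0,0,-0.006],[0,0,0]],[0.034,[0,0,-0.006],[0,0,0]]]'|grep force
python3 f.py
python3 -m pendant '[[0.034,[0,0,-0.003],[0,0,0]],[0.034,[0,0,-0.005],[0,0,0]],[0.034,[0,0,-0.005],[0,0,0]]]'|grep force
python3 f.py
```

```text
wrist_force: [-0.9, 0.3, -1.1]
grip_force: 30.6
F [-0.29  0.34 -1.34 -0.01  0.01 -0.  ] [ 0.5239 -0.0106  0.1044] t 13.42
wrist_force: [0.1, -0.4, -1.1]
grip_force: 30.6
F [-0.32  0.07 -1.02 -0.   -0.01 -0.02] [ 0.5239 -0.0106  0.0994] t 13.92
```

```bash
python3 -m pendant '[[0.034,[0,0,-0.002],[0,0,0]],[0.034,[0,0,-0.004],[0,0,0]],[0.034,[0,0,-0.004],[0,0,0]]]'|grep force
python3 f.py
python3 -m pendant '[[0.034,[0,0,-0.002],[0,0,0]],[0.034,[0,0,-0.002],[0,0,0]]]'|grep force
python3 f.py
```

```text
wrist_force: [-0.1, -0.0, -1.8]
grip_force: 30.6
F [ 0.25 -0.03 -1.18 -0.07 -0.06  0.  ] [ 0.5239 -0.0106  0.0954] t 14.42
wrist_force: [0.4, -0.5, -1.9]
grip_force: 30.6
F [ 0.17 -0.39 -1.24 -0.07 -0.04 -0.01] [ 0.5238 -0.0106  0.0933] t 14.83
```

```bash
python3 f.py; python3 -m pendant '[[0.034,[0,0,-0.001],[0,0,0]],[0.034,[0,0,-0.002],[0,0,0]],[0.034,[0,0,-0.002],[0,0,0]]]'|grep wrist_force
python3 f.py;python3 f.py
```

```text
F [-0.14 -0.33 -1.21 -0.06 -0.07 -0.01] [ 0.5238 -0.0106  0.0933] t 15.08
wrist_force: [-0.6, 0.3, -0.8]
F [-0.01  0.57 -1.17 -0.01 -0.01  0.02] [ 0.5238 -0.0106  0.0913] t 15.58
F [ 0.13 -0.02 -1.62  0.01  0.04  0.02] [ 0.5238 -0.0106  0.0913] t 15.83
```

No vertical force appears even though the tang is nominally 6 mm below the collar's top face. It seems to have slipped straight into the upper slot. Continuing carefully.

```bash
python3 -m pendant '[[0.034,[0,0,-0.001],[0,0,0]],[0.034,[0,0,-0.002],[0,0,0]],[0.034,[0,0,-0.002],[0,0,0]]]'|grep wrist_force
python3 f.py; python3 -m pendant '[[0.034,[0,0,-0.001],[0,0,0]],[0.034,[0,0,-0.002],[0,0,0]],[0.034,[0,0,-0.002],[0,0,0]]]'|grep wrist_force
python3 f.py;python3 - <<'E'
from v import *
im=avg("side",6);np.save("pics/sidec.npy",im)
u,v=198,225;a=im[v-38:v+25,u-40:u+44];cv2.imwrite("pics/p2.png",np.clip(2*cv2.resize(a,None,fx=9.5,fy=9.5,interpolation=cv2.INTER_CUBIC),0,255).astype(np.uint8))
E
```

```text
wrist_force: [-0.4, 0.4, -1.8]
F [ 0.19  0.41 -0.96 -0.01  0.03  0.01] [ 0.5238 -0.0106  0.0893] t 16.33
wrist_force: [0.4, -0.5, -1.7]
F [-0.13  0.34 -1.   -0.   -0.01 -0.01] [ 0.5238 -0.0106  0.0873] t 16.83
```

View pics/p2.png

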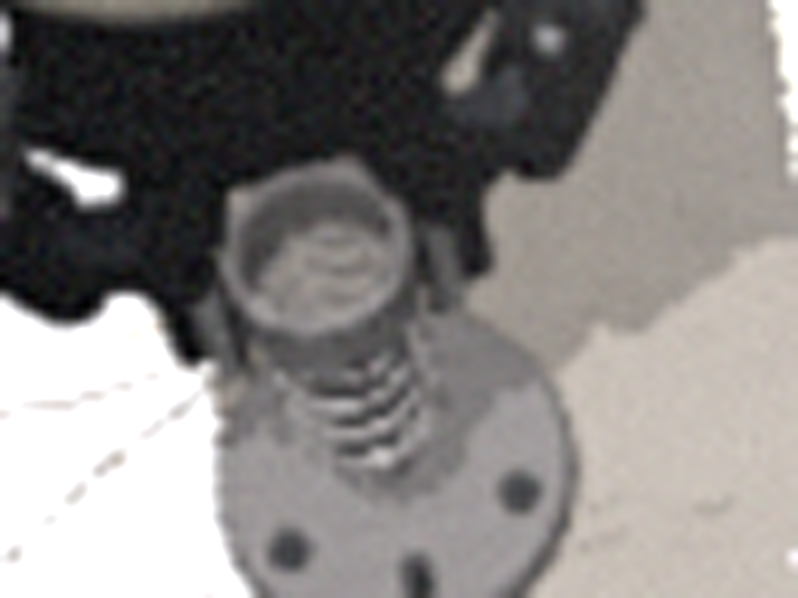

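The spring is on the rod at full length, with the sleeve at about (320,245) and the bottom coil at about (385,470), and it isn't squashed. Next I'll twist between the collars toward the lower slot's range.

```bash
python3 -m pendant '[[0.034,[0,0,-0.002],[0,0,0.1]],[0.034,[0,0,-0.004],[0,0,0.2]],[0.034,[0,0,-0.004],[0,0,0.3]],[0.034,[0,0,-0.004],[0,0,0.4]],[0.034,[0,0,-0.004],[0,0,0.4]]]'|grep wrist_force
python3 f.py; python3 -m pendant '[[0.034,[0,0,0],[0,0,0.1]],[0.034,[0,0,0],[0,0,0.2]],[0.034,[0,0,0],[0,0,0.3]],[0.034,[0,0,0],[0,0,0.4]],[0.034,[0,0,0],[0,0,0.5]]]'|grep wrist_force
python3 -m pendant '[[0.034,[0,0,0],[0,0,0.1]],[0.034,[0,0,0],[0,0,0.2]],[0.034,[0,0,-0.003],[0,0,0.3]],[0.034,[0,0,-0.007],[0,0,0.3]],[0.034,[0,0,-0.007],[0,0,0.3]]]'
python3 f.py
```

```text
wrist_force: [-0.2, 0.8, -0.8]
F [-0.49 -0.03 -0.91 -0.01  0.01  0.01] [ 0.5239 -0.0106  0.0834] t 17.8
wrist_force: [0.0, -0.4, -1.2]
time: 18.63
ee_pos: [0.5235, -0.0106, 0.0755]
tool_rot: [-2.613, -1.743, 0.001]
wrist_force: [0.4, 0.4, -1.9]
grip_width: 0.0357
grip_force: 30.6
F [ 0.31 -0.17 -1.24  0.01  0.02 -0.  ] [ 0.5239 -0.0106  0.0765] t 18.88
```

```bash
python3 -m pendant '[[0.034,[0,0,-0.002],[0,0,0]],[0.034,[0,0,-0.004],[0,0,0]],[0.034,[0,0,-0.004],[0,0,0]]]'|grep wrist_force
python3 f.py; python3 -m pendant '[[0.034,[0,0,-0.001],[0,0,0]],[0.034,[0,0,-0.003],[0,0,0]],[0.034,[0,0,-0.003],[0,0,0]]]'|grep wrist_force
python3 f.py
```

```text
wrist_force: [-0.1, -0.9, 0.6]
F [-0.01  0.54  0.73  0.    0.02 -0.01] [ 0.5239 -0.0106  0.0724] t 19.38
wrist_force: [1.2, 0.8, 1.6]
F [-0.39 -0.2   1.56 -0.   -0.02 -0.01] [ 0.5239 -0.0106  0.0694] t 19.88
```

Contact is at the expected height, with 4 mm of compression. Sweeping counterclockwise, watching for the force drop.

```bash
for i in 1; do python3 -m pendant '[[0.034,[0,0,0],[0,0,0.035]],[0.034,[0,0,0],[0,0,0.07]],[0.034,[0,0,0],[0,0,0.105]],[0.034,[0,0,0],[0,0,0.14]],[0.034,[0,0,0],[0,0,0.14]]]'|grep wrist_force;done; python3 -c "
from bench import bot;bot.camera('top');print(bot.get_state()['wrist_force'][2],bot.get_state()['torque'])"
python3 -m pendant '[[0.034,[0,0,0],[0,0,0.035]],[0.034,[0,0,0],[0,0,0.07]],[0.034,[0,0,0],[0,0,0.105]],[0.034,[0,0,0],[0,0,0.14]],[0.034,[0,0,0],[0,0,0.14]]]'|grep wrist_force;python3 f.py
```

```text
wrist_force: [-0.5, -0.8, 1.1]
1.0032510142824609 [-0.05191289 -0.05203974  0.00514344]
wrist_force: [0.3, 0.3, 0.8]
F [ 0.1   0.42  1.39 -0.01 -0.04 -0.01] [ 0.5238 -0.0106  0.0693] t 21.02
```

```bash
python3 -m pendant '[[0.034,[0,0,0],[0,0,0.035]],[0.034,[0,0,0],[0,0,0.07]],[0.034,[0,0,0],[0,0,0.105]],[0.034,[0,0,0],[0,0,0.105]]]'|grep wrist_force;python3 f.py
```

```text
wrist_force: [0.7, 0.6, 1.5]
F [-0.07 -0.18  1.47 -0.03 -0.04 -0.01] [ 0.5238 -0.0106  0.0693] t 21.6
```

```bash
cat > c.py <<'E'
from bench import bot
import numpy as np,sys
F=[]
for _ in range(4): bot.camera('top');s=bot.get_state();F.append([s['wrist_force'][2],s['torque'][2]])
m=np.mean(F,0);print(m.round(2),s["tool_rot"],round(s["time"],2));sys.exit(m[0]<.5)
E
python3 -m pendant '[[0.034,[0,0,0],[0,0,0.035]],[0.034,[0,0,0],[0,0,0.07]],[0.034,[0,0,0],[0,0,0.09]]]'>/dev/null; python3 c.py && python3 -m pendant '[[0.034,[0,0,0],[0,0,0.035]],[0.034,[0,0,0],[0,0,0.07]],[0.034,[0,0,0],[0,0,0.09]]]'>/dev/null && python3 c.py && python3 -m pendant '[[0.034,[0,0,0],[0,0,0.035]],[0.034,[0,0,0],[0,0,0.07]],[0.034,[0,0,0],[0,0,0.09]]]'>/dev/null && python3 c.py && python3 -m pendant '[[0.034,[0,0,0],[0,0,0.035]],[0.034,[0,0,0],[0,0,0.07]],[0.034,[0,0,0],[0,0,0.09]]]'>/dev/null && python3 c.py && python3 -m pendant '[[0.034,[0,0,0],[0,0,0.035]],[0.034,[0,0,0],[0,0,0.07]],[0.034,[0,0,0],[0,0,0.09]]]'>/dev/null && python3 c.py
```

```text
[ 1.28 -0.01] [2.12644840e+00 2.31252147e+00 7.50171276e-06] 22.05False
```

```bash
sed -i 's/sys.exit(m\[0\]<.5)/sys.exit(int(m[0]<.5))/' c.py
python3 -m pendant '[[0.034,[0,0,0],[0,0,0.035]],[0.034,[0,0,0],[0,0,0.07]],[0.034,[0,0,0],[0,0,0.09]]]'>/dev/null; python3 c.py && python3 -m pendant '[[0.034,[0,0,0],[0,0,0.035]],[0.034,[0,0,0],[0,0,0.07]],[0.034,[0,0,0],[0,0,0.09]]]'>/dev/null && python3 c.py && python3 -m pendant '[[0.034,[0,0,0],[0,0,0.035]],[0.034,[0,0,0],[0,0,0.07]],[0.034,[0,0,0],[0,0,0.09]]]'>/dev/null && python3 c.py && python3 -m pendant '[[0.034,[0,0,0],[0,0,0.035]],[0.034,[0,0,0],[0,0,0.07]],[0.034,[0,0,0],[0,0,0.09]]]'>/dev/null && python3 c.py && python3 -m pendant '[[0.034,[0,0,0],[0,0,0.035]],[0.034,[0,0,0],[0,0,0.07]],[0.034,[0,0,0],[0,0,0.09]]]'>/dev/null && python3 c.py
```

```text
[ 1.42 -0.01] [2.02035087e+00 2.40572501e+00 3.06148816e-05] 22.5
[1.3 0. ] [1.91019686e+00 2.49413184e+00 1.96111277e-05] 22.95
[ 0.95 -0.03] [1.79604008e+00 2.57751453e+00 1.32113837e-05] 23.4
[ 1.13 -0.01] [-1.67817713e+00 -2.65573777e+00  1.00629765e-04] 23.85
[ 1.2  -0.01] [-1.55706808e+00 -2.72851038e+00  8.80469569e-06] 24.3
```

```bash
python3 -m pendant '[[0.034,[0,0,0],[0,0,0.035]],[0.034,[0,0,0],[0,0,0.07]],[0.034,[0,0,0],[0,0,0.09]]]'>/dev/null; python3 c.py && python3 -m pendant '[[0.034,[0,0,0],[0,0,0.035]],[0.034,[0,0,0],[0,0,0.07]],[0.034,[0,0,0],[0,0,0.09]]]'>/dev/null && python3 c.py && python3 -m pendant '[[0.034,[0,0,0],[0,0,0.035]],[0.034,[0,0,0],[0,0,0.07]],[0.034,[0,0,0],[0,0,0.09]]]'>/dev/null && python3 c.py && python3 -m pendant '[[0.034,[0,0,0],[0,0,0.035]],[0.034,[0,0,0],[0,0,0.07]],[0.034,[0,0,0],[0,0,0.09]]]'>/dev/null && python3 c.py && python3 -m pendant '[[0.034,[0,0,0],[0,0,0.035]],[0.034,[0,0,0],[0,0,0.07]],[0.034,[0,0,0],[0,0,0.09]]]'>/dev/null && python3 c.py
```

```text
[-1.26  0.01] [-1.43256468e+00 -2.79551895e+00  2.33022327e-04] 24.75
```

It dropped through at a tang yaw of about 1.1. Lowering to the foot.

```bash
python3 -m pendant '[[0.034,[0,0,-0.002],[0,0,0]],[0.034,[0,0,-0.005],[0,0,0]],[0.034,[0,0,-0.005],[0,0,0]]]'>/dev/null; python3 f.py; python3 -m pendant '[[0.034,[0,0,-0.003],[0,0,0]],[0.034,[0,0,-0.006],[0,0,0]],[0.034,[0,0,-0.006],[0,0,0]]]'>/dev/null;python3 f.py
```

```text
F [-0.09  0.4  -0.98 -0.    0.   -0.02] [ 0.5239 -0.0106  0.0644] t 25.25
F [-0.44  0.27 -1.23 -0.01 -0.02  0.  ] [ 0.5239 -0.0106  0.0584] t 25.75
```

Run:
```python
from v import *
np.set_printoptions(precision=2,suppress=True,linewidth=160)
cs={"A":(.002,-.0031),"B":(.0001,-.0033)}
for n,c in cs.items():
    d=np.load(f"pics/{n}.npz");im=d["im"].mean(2).astype(np.float32);R,p=d["R"],d["p"];O=p+R[:,2]*.0393
    A=np.arange(.5,1.9,.04);rr=np.arange(.006,.0111,.0005);T=[]
    for r in rr:
        uv=np.array([proj("side",O-R[:,2]*.0013+R[:,0]*(c[0]+r*np.cos(a))+R[:,1]*(c[1]+r*np.sin(a))) for a in A]).astype(np.float32)
        v=cv2.remap(im,uv[:,0],uv[:,1],cv2.INTER_CUBIC).ravel();b=np.median(v);w=np.clip(b-6-v,0,None)
        T.append((r*1000,(w*A).sum()/max(w.sum(),1e-6),w.max(),A[np.argmin(v)]))
    print(n);print(np.array(T).T)
```

```text
A
[[ 6.    6.5   7.    7.5   8.    8.5   9.    9.5  10.   10.5  11.  ]
 [ 0.85  0.9   0.93  0.95  0.98  1.    1.02  1.05  1.07  1.09  1.1 ]
 [15.82 17.13 20.68 20.04 18.27 18.69 20.36 21.2  20.78 17.93 16.46]
 [ 0.86  0.9   0.94  0.98  0.98  1.02  1.02  1.06  1.06  1.1   1.1 ]]
B
[[ 6.    6.5   7.    7.5   8.    8.5   9.    9.5  10.   10.5  11.  ]
 [ 1.2   1.2   1.21  1.21  1.21  1.22  1.22  1.22  1.22  1.21  1.21]
 [22.89 25.74 27.54 28.21 28.26 27.37 24.6  20.51 14.37  8.05  2.17]
 [ 1.18  1.18  1.18  1.18  1.18  1.22  1.22  1.26  1.22  1.18  1.22]]
```

Run:
```python
from v import *
np.set_printoptions(precision=0,suppress=True,linewidth=200)
C={"side":(.5277,-.009),"top":(.5233,-.0084)};out=[]
for n,ctr,w,h in(("side",.046,11,14),("top",.05,11,14)):
    im=np.load(f"pics/{n}a.npy");c=C[n];u,v=np.round(proj(n,[*c,ctr])).astype(int);k=17
    a=im[v-h:v+h,u-w:u+w];a=np.clip((a-a.min())/(np.percentile(a,75)-a.min())*255,0,255)**.75*4
    a=cv2.resize(np.clip(a,0,255).astype(np.uint8),None,fx=k,fy=k,interpolation=cv2.INTER_CUBIC)
    for z,col,As in((.058,(0,0,255),np.arange(-1.2,.21,.2)),(.034,(0,160,0),np.arange(.2,1.61,.2)),(.024,(255,0,0),[0]) ):
        for q in As:
            r=.0115 if z>.03 else .029
            X=(proj(n,[c[0]+r*np.cos(q),c[1]+r*np.sin(q),z])-[u-w-.5,v-h-.5])*k
            cv2.circle(a,tuple(int(t) for t in X),3 if abs(q)>.01 else 5,col,-1)
    out.append(a)
    g=im.mean(2).astype(np.float32)
    for z,As in((.058,np.arange(-1.5,.5,.1)),(.034,np.arange(-.2,1.8,.1))):
        for r in(.006,.0075,.009):
            uv=np.array([proj(n,[c[0]+r*np.cos(q),c[1]+r*np.sin(q),z]) for q in As]).astype(np.float32)
            print(n,z,r,cv2.remap(g,uv[:,0],uv[:,1],cv2.INTER_LINEAR).ravel())
o=np.hstack(out);print(o.shape);cv2.imwrite("pics/s1.png",o)
```

```text
side 0.058 0.006 [45. 42. 45. 48. 50. 50. 52. 52. 51. 50. 53. 55. 58. 59. 61. 63. 61. 56. 53. 52.]
side 0.058 0.0075 [55. 61. 65. 65. 66. 65. 63. 59. 56. 52. 49. 49. 48. 47. 48. 47. 45. 44. 43. 42.]
side 0.058 0.009 [83. 92. 98. 97. 93. 86. 78. 71. 65. 59. 52. 47. 43. 43. 43. 41. 38. 35. 33. 33.]
side 0.034 0.006 [38. 38. 37. 37. 37. 37. 38. 40. 44. 50. 57. 65. 74. 83. 89. 94. 98. 98. 85. 70.]
side 0.034 0.0075 [ 38.  36.  33.  32.  32.  32.  37.  41.  48.  55.  62.  72.  83.  95. 102. 106. 109. 103.  90.  75.]
side 0.034 0.009 [ 38.  37.  35.  35.  34.  37.  44.  49.  52.  58.  67.  79.  93. 104. 111. 113. 114. 110. 105. 101.]
top 0.058 0.006 [ 97. 102. 108. 111. 111. 110. 106. 100.  97.  92.  86.  82.  78.  74.  70.  69.  69.  69.  69.  72.]
top 0.058 0.0075 [ 93.  98. 101. 105. 109. 111. 114. 114. 112. 107. 103.  98.  95.  92.  88.  85.  84.  81.  79.  79.]
top 0.058 0.009 [ 99. 105. 113. 119. 124. 126. 129. 131. 129. 128. 125. 120. 116. 114. 110. 106. 100.  94.  89.  85.]
top 0.034 0.006 [80. 84. 84. 84. 85. 83. 81. 78. 75. 72. 75. 77. 77. 76. 73. 71. 69. 66. 64. 63.]
top 0.034 0.0075 [78. 82. 82. 83. 83. 82. 80. 76. 78. 81. 84. 86. 88. 86. 82. 78. 74. 71. 68. 66.]
top 0.034 0.009 [79. 82. 83. 84. 84. 84. 82. 84. 88. 90. 92. 94. 95. 95. 93. 87. 81. 78. 74. 73.]
(476, 748, 3)
```

View pics/s1.png

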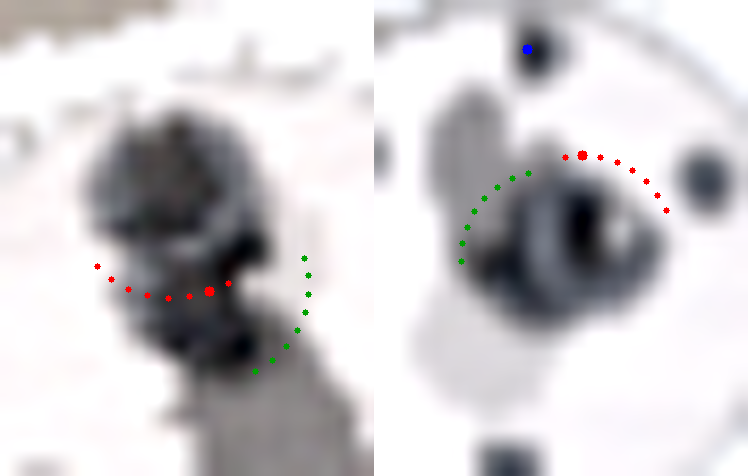

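The top tile shows the upper collar's slot as a bright gap at about (622,225), pointing near the clockwise end of its range. The side tile shows the lower slot as a bright notch at about (262,285), near +y. Together with the stated slot ranges, this bounds the final yaw_x to about 0.92–1.08, so I'll use 1.03. Next I seat it, then turn by −1.16.

```bash
python3 -m pendant '[[0.034,[0,0,-0.003],[0,0,0]],[0.034,[0,0,-0.006],[0,0,0]],[0.034,[0,0,-0.008],[0,0,0]],[0.034,[0,0,-0.008],[0,0,0]]]'>/dev/null; python3 f.py
```

```text
F [-0.13 -0.28  0.95  0.01  0.02  0.01] [ 0.5239 -0.0106  0.0504] t 26.33
```

```bash
python3 -m pendant '[[0.034,[0,0,0],[0,0,-0.1]],[0.034,[0,0,0],[0,0,-0.2]],[0.034,[0,0,0],[0,0,-0.3]],[0.034,[0,0,0],[0,0,-0.4]],[0.034,[0,0,0],[0,0,-0.5]]]'|grep wrist_force
python3 -m pendant '[[0.034,[0,0,0],[0,0,-0.1]],[0.034,[0,0,0],[0,0,-0.2]],[0.034,[0,0,0],[0,0,-0.3]],[0.034,[0,0,0],[0,0,-0.4]],[0.034,[0,0,0],[0,0,-0.5]]]'|grep wrist_force
python3 -m pendant '[[0.034,[0,0,0],[0,0,-0.08]],[0.034,[0,0,0],[0,0,-0.16]],[0.034,[0,0,0],[0,0,-0.16]]]'; python3 f.py
```

```text
wrist_force: [0.2, -0.3, 1.1]
wrist_force: [0.7, -0.6, 0.6]
time: 27.42
ee_pos: [0.5239, -0.0106, 0.0505]
tool_rot: [2.733, 1.55, 0.0]
wrist_force: [-0.8, -0.0, 0.6]
grip_width: 0.036
grip_force: 31.7
F [ 0.46 -0.14  0.52 -0.02 -0.01 -0.01] [ 0.5238 -0.0106  0.0503] t 27.67
```

```bash
python3 -m pendant '[[0.034,[0,0,0.0005],[0,0,0]],[0.05,[0,0,0.0005],[0,0,0]],[0.07,[0,0,0.0005],[0,0,0]],[0.07,[0,0,0.0005],[0,0,0]],[0.07,[0,0,0.0005],[0,0,0]]]'
python3 -m pendant '[[0.07,[0,0,0.015],[0,0,0]],[0.07,[0,0,0.04],[0,0,0]],[0.07,[0,0,0.08],[0,0,0]],[0.07,[0,0,0.12],[0,0,0]],[0.07,[0,0,0.15],[0,0,0]]]'
python3 -m pendant '[[0.07,[-0.03,-0.03,0.02],[0,0,0]],[0.07,[-0.06,-0.06,0.02],[0,0,0]],[0.07,[-0.06,-0.1,0.02],[0,0,0]],[0.07,[-0.06,-0.14,0.02],[0,0,0]],[0.07,[-0.06,-0.18,0.02],[0,0,0]]]'
python3 - <<'E'
from v import *
np.set_printoptions(precision=0,suppress=True,linewidth=200)
for n in("top","side"):
    im=avg(n,8);np.save(f"pics/{n}z.npy",im);g=im.mean(2).astype(np.float32)
    c=(.522,-.0085) if n=="top" else (.528,-.009)
    # rough print of sleeve top region
    u,v=np.round(proj(n,[*c,.082])).astype(int);print(n,u,v);print(g[v-11:v+12,u-11:u+12])
E
```

```text
time: 28.08
ee_pos: [0.5238, -0.0106, 0.0508]
tool_rot: [-2.729, -1.555, 0.0]
wrist_force: [0.1, -0.4, 0.9]
grip_width: 0.07
grip_force: 0.0
time: 28.5
ee_pos: [0.5239, -0.0106, 0.2041]
tool_rot: [2.729, 1.555, 0.003]
wrist_force: [0.3, 0.2, 0.0]
grip_width: 0.0696
grip_force: 0.0
time: 28.92
ee_pos: [0.463, -0.1923, 0.2216]
tool_rot: [2.728, 1.555, 0.002]
wrist_force: [0.9, 0.5, -0.0]
grip_width: 0.0699
grip_force: 0.0
top 328 184
[[141. 140. 148. 155. 142.  91.  54.  62.  81. 105. 133. 143. 138. 131. 130. 114. 114. 120. 124. 124. 124. 125. 124.]
 [131. 130. 140. 145. 137.  99.  67.  82. 106. 110. 114. 128. 131. 133. 138. 117. 106. 114. 124. 124. 124. 124. 124.]
 [133. 130. 116. 111. 107.  88.  85. 112. 133. 130. 130. 132. 130. 133. 139. 127. 111. 104. 115. 122. 124. 124. 123.]
 [118. 111. 104.  99.  92.  89. 110. 132. 133. 120. 107. 104.  91.  98. 125. 134. 131. 110. 100. 115. 123. 124. 123.]
 [105. 104. 102.  94.  82. 106. 133. 126. 107. 101.  97. 111.  85.  77.  84.  99. 132. 129. 104. 104. 121. 124. 123.]
 [105. 104.  95.  80.  86. 128. 131. 107. 104. 107. 113. 125. 102. 100.  9
[... 1638 characters left out ...]
.  98.  96.  99. 100. 101. 100.  97.  92. 107. 120. 122.]
 [135. 135. 132. 132. 132. 132. 131. 131. 132. 132. 126. 112. 102. 100. 100. 100. 100.  99.  93.  94. 117. 123. 121.]
 [136. 140. 134. 131. 131. 130. 130. 129. 130. 132. 121. 107.  99.  98.  98.  97.  98.  96.  90. 103. 120. 123. 121.]
 [138. 140. 134. 122. 120. 121. 124. 129. 134. 141. 124. 107.  99.  97.  98.  97.  96.  97. 102. 116. 122. 122. 121.]]Traceback (most recent call last):
  File "<stdin>", line 4, in <module>
  File "h.py", line 15, in avg
    def avg(n,k=8):return np.mean([bot.camera(n).astype(float) for _ in range(k)],0)[:,:,::-1]
                                   ~~~~~~~~~~^^^
ValueError: 200 camera calls are used up
```

The last top image shows the sleeve's rim as a full ring around the rod tip, upright and centred. The spring is released and the arm is clear.

```bash
python3 -c "
from bench import bot
print(bot.sign_off())"
```

```text
the job is handed in; nothing more can be done
None
```

The tall spring is threaded through both collars, seated on the foot, turned to the index pin within an estimated 0.1 rad, and released; I handed it in at about 29 s, with the tang's final angle inferred from pictures and slot contacts rather than seen.

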